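Hook the vent flap of the weighing enclosure shut

ROBOT

A 6-joint arm with a two-finger parallel gripper is mounted at the origin on the work surface. World frame = base frame: x ahead of the robot, y to its left, z up, the work surface at z = 0. Lengths are in mm, angles in rad, forces in N, time in s.
With the tool pointing down it reaches from about 350 to 875 mm from the base axis. Payload 4.2 kg.
Tool frame: the origin (TCP) lies between the finger pads; the fingertips stand 14 mm ahead of it and the grasp point (between the pads) lies 5 mm behind it; z points along the fingers, y is the line along which they close (so a half turn about z gives the same grasp; the last joint's range is limited). The gripper opens to 85 mm and grips with 20 to 120 N. Pads are 22 mm wide; open, the fingers measure 114 mm over their backs; the gripper's body (76 mm by 85 mm) begins 54 mm behind the grasp point. The pads swing forward as they close: fully open they stand 13 mm farther back than shut.
Start: joints at [-0.938, 0.385, 0.008, 0, -1.194, -0.259], TCP at [228.236, -581.814, 245.312] pointing down, gripper open.
Joint ranges: [-3.14, 3.14], [-1.21, 2.06], [-1.07, 1.41], [-3.16, 2.05], [-2.99, -0.16], [-3.1, 3.1]. Speed limits (rad/s): [2.79, 2.79, 3.14, 3.14, 3.14, 3.14].

INTERFACE

Orientations are given as a unit quaternion [x, y, z, w].
In Python, from bench import * gives the robot as it stands.
- The arm moves only by the tool carry_out, never from a script. Its argument "motion" is a list of rows, each a list of 7 numbers: the turn, a rotation vector about the tool's x, y, z in rad, then the shift along the tool's x, y, z in mm, then the opening, from -1 (shut) to 1 (fully open), so that 0 is half open. A call has 1 to 5 rows; each row is the pose to reach, as a shift and turn from the pose commanded when the call began, along the tool's axes at that moment; what a row does not reach only later rows make up. A row lasts 1/8 s, in which the tool goes at most 62.5 mm and 10.7 degrees, less where a joint would pass 70% of its speed; a pose out of reach is approached as far as the arm can. A call with a gripper value outside its range is refused whole. The fingers move at their own pace and stop on an object; the grip force is fixed at half the most. Time passes only in rows, so rows that repeat a pose let the fingers close. It gives the time, the measured TCP pose, the force, the opening and the grip force at its end, in the units of the state.
- read_state(): the state, without advancing time (a new reading comes with each control period).
- get_image(name): name is "scene" or "top" or "wrist"; returns a dict with "color" (400x640x3 uint8, blue, green, red), "mtx" (3x3 intrinsics, pixels), "position" and "orientation" of the camera in the world. Camera axes: x right, y down, z forward; pixel columns grow to the right and rows downward; lengths in mm; the calibration is good to about 2 mm. A picture is of the moment at which its call begins. There is no depth.
- job_done(): hands the job in; it is judged then, once.
The state is a dict: "clock": time; "joints": joint angles; "joint_vel": joint speeds; "joint_efforts": joint torques, N m; "position": TCP position; "ee_rot": TCP orientation; "contact_force": force on the tool from outside, world axes, zero at the start; "wrist_torque": the same for the moment, N m; "gripper_width": finger opening in mm; "grasp_force": force on a finger pad.
Only numpy, scipy, OpenCV 4.12 (cv2) and the standard library are available. Lean on these libraries where they do the work, as an engineer would, in place of code of your own. Each camera call takes 0.05 s, during which the arm holds its last target. There are 200 camera calls.

TASK

Take the hook pole from its rest, hook it into the ring eye above the weighing enclosure's open vent flap, and swing the flap shut with the pole, gently and without slamming: feel it past its sprung catch onto its stop and keep pulling there with about 15 newtons for half a second, never with more than 22. Then unhook without opening it again and lay the pole back in its rest as you found it. Touch the enclosure only with the pole and leave everything else where it is.

Things in the scene. Friction and masses are not known exactly. Their poses are not given: they have to be found in the camera images.
- enclosure: Weighing enclosure, fixed, 310 mm wide (y), 300 mm deep (x), open on top: white front frame 213 mm tall and 20 mm thick facing the robot, clear side screens 182 mm tall, a balance inside. Origin on the table surface under the middle of the front frame; x points from the robot into the enclosure, y to the left.
- flap (a joint): Angle of the clear vent flap (178 mm wide, top at 196 mm, 350 g) behind the front frame, hinged about a vertical axis on its left (+y). Positive: swung inwards, away from the robot; starts at 0.45 to 0.65, stays where left (1 to 2 N at the eye moves it). Its stop and catch are set by hand: it seats anywhere from -0.04 to +0.04, not readable beforehand; short of the catch it stands 0.048 or more.
- eye (a point): Centre of the steel ring eye on a thin post over the flap's free edge, 262 mm above the table, hole vertical: inner diameter 21 mm, bar 6 mm thick; the post is at its far side, below is free down to the frame's top (213 mm). Moves with the flap, 166 mm from the hinge axis. Shutting needs 6 to 8 N here to pass the sprung catch, the last 16 mm before the stop; reopening about 7 N.
- flap_hinge (a point): Point on the flap's vertical hinge axis, at the height of the eye (262 mm), at enclosure x = +20, y = +95 mm.
- hook_pole: Hook pole, 258 mm long, 180 to 280 g. Origin in the middle of the handle's section at the place to grip, near the centre of mass; x along the pole to the hook, z up as it lies in the rest. Black handle 16 mm wide, 22 mm high, x from -105 to +30 mm; then a steel rod of 8 mm diameter, bent straight down at x = 150 mm into a prong of 8 mm diameter ending 38 mm below the rod's axis.
- hook_tip (a point): Lower end of the hook pole's prong, at x = 150, y = 0, z = -38 mm in the pole's frame. With the flap on its stop and the pole held firmly, each further millimetre of pull adds roughly 4 N.
- pole_rest: Grey fixed rest: base plate 230 by 80 mm, two open forks at x = -85 and +85 mm (12 mm thick, slots 22 and 14 mm wide, flared above, tops 90 and 97 mm high). Origin on the table surface under its middle. The pole lies along the rest's x, hook beyond the base at +x, prong down, its origin 75 mm above the rest's and at first within 8 mm of it lengthwise.
- cal_weight: Bystander: steel calibration weight, 28 mm diameter, 42 mm tall. Origin under its middle.
- filter_dish: Bystander: flat clear dish, 52 mm diameter, 12 mm tall. Origin under its middle.
- filter_stack: Bystander: stack of round white filters, 47 mm diameter, 18 mm tall. Origin under its middle.
- reagent_jar: Bystander: amber glass jar, 54 mm diameter, 70 mm tall. Origin under its middle.
- beaker: Bystander: glass beaker, 56 mm diameter, 60 mm tall. Origin under its middle.
- dust_brush: Bystander: lying dust brush, 160 mm long. Origin under its middle.
- cassette_box: Bystander: white cassette box, 90 by 60 by 28 mm. Origin under its middle.

How it is judged (in metres and radians):
On the way, in this order (a step that is already met when the one before it is completed fails the run):
1. the prong of the pole hangs down through the ring eye while the flap is still open (horizontal distance between hook_tip and eye below 0.0125 m and z of hook_tip in the frame of eye between -0.035 and -0.005 m and value of joint flap above 0.12 rad), for 0.1 s.
2. with the prong in the eye the flap is past its catch on the stop, and is pulled there with at least 10 N for 0.3 s (horizontal distance between hook_tip and eye below 0.0125 m and z of hook_tip in the frame of eye below -0.005 m and value of joint flap below 0.045 rad and contact force between hook_pole and enclosure above 10 N and velocity of joint flap between -0.1 and 0.1 rad/s), for 0.3 s.
At the end, for the whole second after the job is handed in: The flap is caught shut (joint below 0.045 rad) and the pole lies at rest in the forks of its rest, prong down, hook the way it was: within 35 mm lengthwise, 10 mm sideways and 6 mm in height of its place, straight to 0.15 rad (value of joint flap below 0.045 rad and x of hook_pole in the frame of pole_rest between -0.035 and 0.035 m and y of hook_pole in the frame of pole_rest between -0.01 and 0.01 m and z of hook_pole in the frame of pole_rest between 0.069 and 0.081 m and angle between hook_pole's own z axis and vertical below 0.15 rad and angle between the x axis of hook_pole and the x axis of pole_rest, either way round below 0.15 rad and linear speed of hook_pole below 0.02 m/s and x of hook_tip in the frame of pole_rest above 0.1 m); the robot touches nothing.
It fails at once if the pole presses on the enclosure, its flap or eye with more than 22 N (contact force between hook_pole and enclosure above 22 N).
It fails at once if the gripper or arm touches the enclosure or its flap (contact force between any of the fingers, the arm and enclosure above 1 N).
It fails at once if the flap is slammed (swings at more than 1.2 rad/s towards its catch) (value of joint flap above 0.11 rad and velocity of joint flap below -1.2 rad/s).
It fails at once if a bystander is moved by more than 30 mm (distance of any of cal_weight, filter_dish, filter_stack, reagent_jar, beaker, dust_brush, cassette_box from where it was at the start of the episode above 0.03 m).
It also fails if it takes over 59 s, if anything falls off the work surface, if the arm or the gripper's body presses on something with over 40 N, if the wrist force passes 120 N, or if a joint passes its speed limit or range.

## Working session

There is one attempt and no reset: what is moved stays moved. The work goes in short steps, Python scripts to look and compute and a tool call to move; the robot and the scene stay as the last step left them, time stands still between calls to the robot, and variables do not carry over. Pictures are saved under pics/ and viewed, at most 13 in all, crops included, and the job is handed in when it is done.

Besides the shell and the picture viewer there is one more tool, called after "Request:" as a command line: name --pt "numbers of a row" for each row, then --argument value for the rest. carry_out: Moves the arm, as the interface text tells. Its arguments: {"type":"object","properties":{"motion":{"type":"array"}},"required":["motion"]}

```bash
mkdir -p pics; ls
python3 - <<'E'
from bench import *
import cv2
s=read_state(); print({k:s[k] for k in ('clock','position','ee_rot','contact_force','gripper_width')})
for n in ("scene","top"):
    g=get_image(n); cv2.imwrite(f"pics/{n}0.png",g["color"]); print(n,g["mtx"],g["position"],g["orientation"])
E
```

```text
pics
{'clock': 0.0, 'position': array([ 228.02824239, -581.32818863,  244.19923529]), 'ee_rot': array([-1.85714166e-01,  9.82603183e-01,  1.07595528e-03, -2.76042970e-04]), 'contact_force': array([ 0.17313237, -0.53899342, -0.7051945 ]), 'gripper_width': 85.42436638791308}
scene [[494.87593808   0.         317.83701032]
 [  0.         494.87593808 194.5235938 ]
 [  0.           0.           1.        ]] [1195.22326789 -691.76273249 1116.7639835 ] [ 0.84421887  0.37586039 -0.14878652 -0.35197448]
top [[478.84440068   0.         321.64823545]
 [  0.         478.84440068 197.62025624]
 [  0.           0.           1.        ]] [ 353.51707534  -59.09041161 1398.39189991] [ 0.71351706 -0.69691838  0.05020154 -0.05174911]
```

View pics/scene0.png

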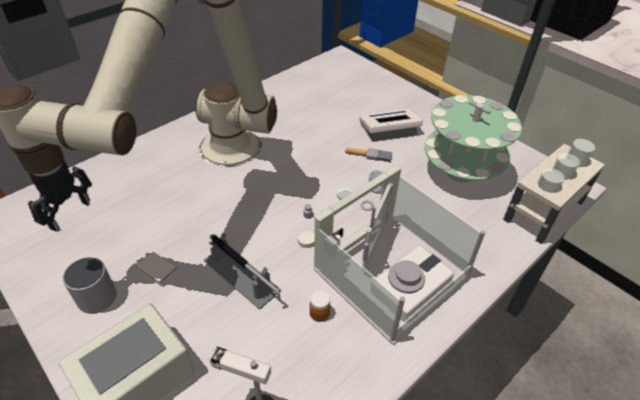

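View pics/top0.png

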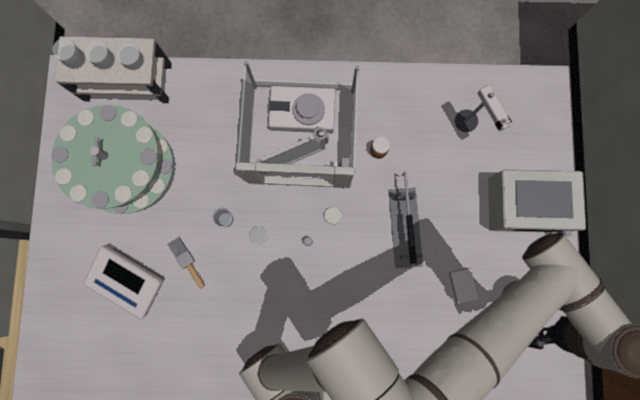

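The top view shows the enclosure's front frame near rows 160-185 (columns 235-355), the eye near (320,133), and the rest with the pole near (405,225). In the scene view the eye is near (368,206) and the pole runs from about (212,237) to (285,304). I'll enlarge both.

Run:
```python
import cv2,numpy as np
t=cv2.imread("pics/top0.png"); s=cv2.imread("pics/scene0.png")
r=lambda im,x,y,w,h,f:cv2.resize(im[y:y+h,x:x+w],None,fx=f,fy=f,interpolation=cv2.INTER_CUBIC)
cv2.imwrite("pics/tc.png",r(t,230,60,200,150,4))   # top crop x4
a=r(s,195,160,200,150,4)
cv2.imwrite("pics/sc.png",a)
cv2.imwrite("pics/tr.png",r(t,375,165,60,110,5))
```

```text
(no output)
```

View pics/tc.png

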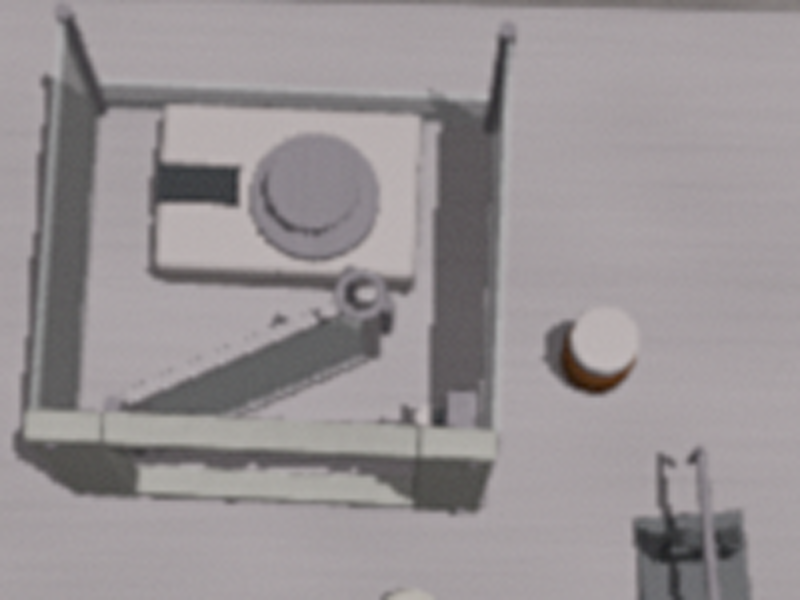

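View pics/sc.png

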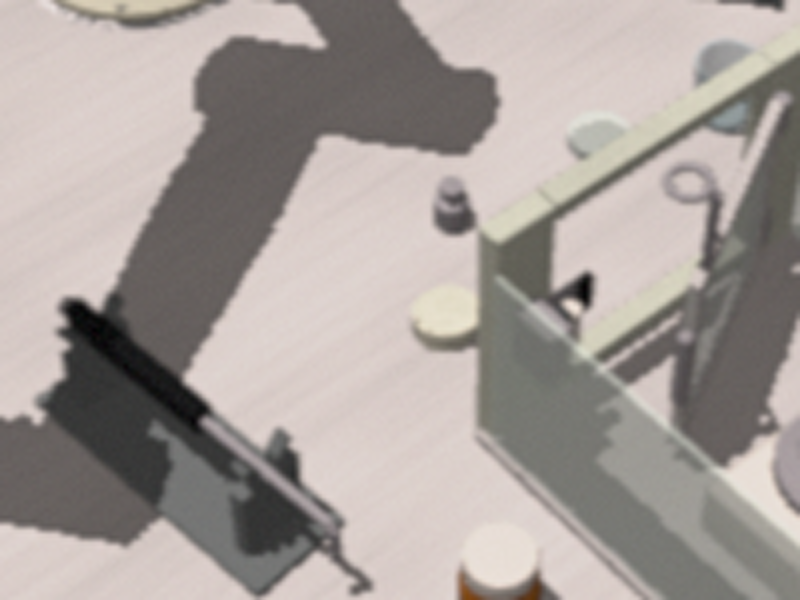

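View pics/tr.png

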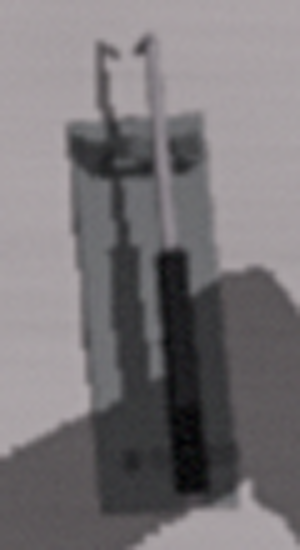

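The crops show these features:
- **Top crop:** ring centre at about (361,295). Frame-top corners at (27,410), (497,430), (494,458) and (23,437).
- **Scene crop:** ring centre at about (690,183), rod bend at (338,522), handle front at (205,415), handle rear at (68,306).
- **Rest crop:** base corners at (67,125), (203,112), (240,505) and (100,513). Rod bend at (152,40), handle front at (173,250), rear at (191,490).

```bash
cat > h.py <<'E'
import numpy as np
from scipy.spatial.transform import Rotation as R
from scipy.optimize import least_squares
CAM={'s':(494.876,317.837,194.524,[1195.223,-691.763,1116.764],[0.84421887,0.37586039,-0.14878652,-0.35197448]),
 't':(478.844,321.648,197.620,[353.517,-59.090,1398.392],[0.71351706,-0.69691838,0.05020154,-0.05174911])}
def proj(c,P):
    f,cx,cy,p,q=CAM[c]; X=R.from_quat(q).inv().apply(np.atleast_2d(P)-p)
    return np.c_[f*X[:,0]/X[:,2]+cx,f*X[:,1]/X[:,2]+cy]
def pix(u,o,k): return (np.atleast_2d(u)+.5)/k-.5+o
def place(v,L): # v=x,y,yaw; L local pts
    L=np.atleast_2d(L); c,s=np.cos(v[2]),np.sin(v[2])
    return np.c_[v[0]+c*L[:,0]-s*L[:,1],v[1]+s*L[:,0]+c*L[:,1],L[:,2]]
def fit(obs,v0):
    g=lambda v:np.concatenate([(proj(c,place(v,L))-u).ravel() for c,L,u in obs])
    r=least_squares(g,v0,loss='soft_l1'); return r.x,np.round(r.fun,1)
E
python3 - <<'E'
from h import *
T=lambda u:pix(u,[230,60],4); S=lambda u:pix(u,[195,160],4); Q=lambda u:pix(u,[375,165],5)
# enclosure frame top, z 213; frame middle is origin -> x +-10
E,r=fit([('t',[[10,155,213],[10,-155,213],[-10,-155,213],[-10,155,213]],T([[27,410],[497,430],[494,458],[23,437]]))],[600,50,0]); print('encl',E,r)
Rr,r=fit([('t',[[115,40,5],[115,-40,5],[-115,-40,5],[-115,40,5]],Q([[67,125],[203,112],[240,505],[100,513]]))],[300,-280,0]); print('rest',Rr,r)
L=[[150,0,75],[30,0,86],[-105,0,86]]
P,r=fit([('t',L,Q([[152,40],[173,250],[191,490]])),('s',L,S([[338,522],[205,415],[68,306]]))],[300,-280,0]); print('pole',P,r)
for z in (0,):
  print('pole in rest',R.from_euler('z',-Rr[2]).apply([*(P[:2]-Rr[:2]),0]),P[2]-Rr[2])
ut,us=T([[361,295]]),S([[690,183]])
g=lambda X:np.r_[(proj('t',X)-ut).ravel(),(proj('s',X)-us).ravel()]
e=least_squares(g,[600,0,262]); print('eye',e.x,e.fun)
e2=least_squares(lambda v:g([v[0],v[1],262]),[600,0]).x; print('eye z262',e2)
H=place(E,[[20,95,262]])[0]; print('hinge',H,'radius',np.hypot(*(e2-H[:2])))
d=R.from_euler('z',-E[2]).apply([*(e2-H[:2]),0]); print('d in encl',d,'flap ang',np.arctan2(d[0],-d[1]))
E
```

```text
encl [ 5.99591398e+02  1.55380120e+01 -2.02405503e-02] [-2.7 -0.6  2.3 -0.3  2.7  0.4 -2.3  0.4]
rest [ 475.60295544 -298.69369199   25.22142346] [ 0.  -0.7 -0.1  0.1 -0.1  0.1  0.2  0.3]
pole [ 4.74359908e+02 -2.98779190e+02  9.99056925e-02] [-1.  -0.4 -0.2 -0.6  1.3  0.7 -0.4  1.5 -0.2 -0.8  0.4 -0.7]
pole in rest [-1.24573472  0.02492934  0.        ] -25.121517766712834
eye [677.56802215 -46.18518279 262.05525712] [-0.15120954 -0.13658612 -0.19684592  0.03067623]
eye z262 [677.56428481 -46.17137685]
hinge [621.51002255 110.11376946 262.        ] radius 166.0335125036188
d in encl [  59.20586188 -155.11864231    0.        ] flap ang 0.3646152129020931
```

```bash
cat >> h.py <<'E'
from bench import *
def goal(p,yaw):  # tool down, tool x along yaw+pi; print turn & shift from the measured pose
    s=read_state(); q=R.from_quat(s['ee_rot']); c,d=np.cos(yaw+np.pi),np.sin(yaw+np.pi)
    G=R.from_matrix(np.array([[c,d,0],[d,-c,0],[0,0,-1]]))
    print('turn',np.round((q.inv()*G).as_rotvec(),3),'shift',np.round(q.inv().apply(np.array(p)-s['position']),1),'t',round(s['clock'],2),'at',np.round(s['position'],1),'F',np.round(s['contact_force'],1),'M',np.round(s['wrist_torque'],2))
E
python3 -c "
from h import *
goal([474.5,-299,190],.095)"
```

```text
turn [ 0.002 -0.     0.279] shift [-332.5  172.8   54.6] t 0.1 at [ 228.  -581.4  244.3] F [0.  0.7 0.6] M [-0.    0.03  0.04]
```

Request:
carry_out --pt "0 0 0.07 -50 26 0 0.3" --pt "0 0 0.14 -100 52 10 0.3" --pt "0 0 0.21 -150 78 20 0.3" --pt "0 0 0.279 -200 104 30 0.3" --pt "0.002 0 0.279 -250 130 40 0.3"

```text
clock: 0.72
position: [414.3, -367.9, 204.7]
ee_rot: [-0.047, 0.999, -0.001, 0.0]
contact_force: [0.8, -0.6, 0.4]
gripper_width: 55.7
grasp_force: 0.0
```

```bash
python3 -c "
from h import *
goal([474.5,-299,190],.095)"
```

```text
turn [-0.002 -0.    -0.001] shift [-66.4  62.9  14.6] t 0.72 at [ 414.3 -367.9  204.7] F [ 0.8 -0.6  0.4] M [-0.05 -0.08 -0.04]
```

Request:
carry_out --pt "0 0 0 -40 35 8 0.3" --pt "0 0 0 -66.4 62.9 14.6 0.3" --pt "0 0 0 -66.4 62.9 14.6 0.3"

```text
clock: 1.1
position: [474.5, -298.6, 189.5]
ee_rot: [-0.049, 0.999, -0.0, -0.001]
contact_force: [-1.1, -0.2, -0.8]
gripper_width: 55.2
grasp_force: 0.0
```

```bash
python3 -c "
from h import *
import cv2
g=get_image('wrist'); cv2.imwrite('pics/w1.png',g['color']); print(g['mtx'],g['position'],g['orientation'])
goal([474.5,-299,190],.095)"
```

```text
[[308.05443332   0.         319.9960244 ]
 [  0.         308.05443332 199.84272794]
 [  0.           0.           1.        ]] [ 397.73145453 -307.26099174  317.15929404] [0.6637013  0.73276182 0.11083791 0.10136889]
turn [-0.001 -0.001  0.002] shift [-0.7  0.6 -0. ] t 1.15 at [ 473.9 -299.7  190. ] F [-0.3  0.8  0.5] M [-0.02  0.03 -0.02]
```

View pics/w1.png

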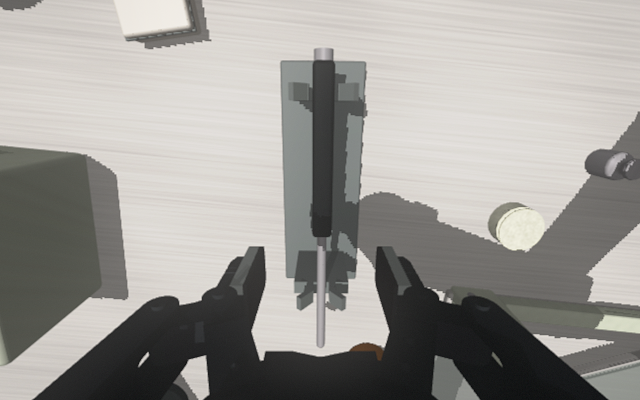

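The wrist view shows the pole centred between the fingers: handle top face from about (323,61) to (322,237), rod end near (320,347). I'll check this against the fitted pose.

```bash
cat >> h.py <<'E'
CAM['w1']=(308.054,319.996,199.843,[397.731,-307.261,317.159],[0.6637013,0.73276182,0.11083791,0.10136889])
E
python3 -c "
from h import *
L=[[150,0,79],[30,0,86],[-105,0,86]]
print(proj('w1',place([474.36,-298.78,.0999],L)))
P,r=fit([('w1',L,np.array([[320,348],[322,237],[323.5,61]]))],[474,-299,.1]);print(P,r)
P,r=fit([('w1',[[115,-40,5],[-115,-40,5],[-115,40,5]],np.array([[285,277],[281,61],[366,62]]))],[474,-299,.1]);print('rest',P,r)
goal([473.6,-299,81],.095)"
```

```text
[[321.49027864 352.49716503]
 [321.53960541 240.83927464]
 [321.57834025  61.64848249]]
[ 4.71716633e+02 -2.98696930e+02  8.95781758e-02] [ 0.2  2.3 -0.4  0.9  0.2 -3.5]
rest [ 4.74234397e+02 -2.98664755e+02  8.27832355e-02] [-0.   0.9 -0.5 -0.5  0.5  0. ]
turn [-0.001 -0.001  0.002] shift [1.00e-01 8.00e-01 1.09e+02] t 1.15 at [ 473.9 -299.7  190. ] F [-0.3  0.8  0.5] M [-0.02  0.03 -0.02]
```

Request:
carry_out --pt "0 0 0 0.3 0.4 50 0.3" --pt "0 0 0 0.6 0.5 95 0.1" --pt "0 0 0 0.6 0.5 119.5 0.0" --pt "0 0 0 0.6 0.5 119.5 0.0"

```text
clock: 1.65
position: [471.0, -301.0, 69.3]
ee_rot: [-0.046, 0.999, -0.0, -0.002]
contact_force: [1.0, 0.6, -0.2]
gripper_width: 42.5
grasp_force: 0.0
```

Request:
carry_out --pt "0 0 0 0 0 0 -1" --pt "0 0 0 0 0 0 -1" --pt "0 0 0 0 0 0 -1" --pt "0 0 0 0 0 0 -1" --pt "0 0 0 0 0 0 -1"

```text
clock: 2.28
position: [473.6, -300.3, 72.8]
ee_rot: [-0.047, 0.999, -0.001, 0.001]
contact_force: [-1.0, 4.4, 6.8]
gripper_width: 15.1
grasp_force: 60.5
```

```bash
python3 -c "
from h import *
goal([473.0,-299,81],.095)"
```

```text
turn [-0.003  0.002 -0.   ] shift [ 0.5  1.3 -8.2] t 2.27 at [ 473.6 -300.3   72.8] F [-1.   4.4  6.8] M [ 1.23  0.31 -0.23]
```

Request:
carry_out --pt "0 0 0 0 0 -10 -1" --pt "0 0 0 0 0 -30 -1" --pt "0 0 0 0 0 -60 -1" --pt "0 0 0 0 0 -90 -1" --pt "0 0 0 0 0 -90 -1"

```text
clock: 2.9
position: [474.6, -301.1, 164.0]
ee_rot: [-0.048, 0.999, -0.002, 0.003]
contact_force: [0.9, -0.2, -2.6]
gripper_width: 14.7
grasp_force: 59.3
```

```bash
python3 -c "
from h import *
for i in range(3):
  s=read_state();print(np.round(s['position'],1))
goal([473.0,-299,320],.095)"
```

```text
[ 474.6 -301.1  164. ]
[ 474.6 -301.1  164. ]
[ 474.6 -301.1  164. ]
turn [-0.005  0.006  0.   ] shift [   0.4    1.4 -156. ] t 2.9 at [ 474.6 -301.1  164. ] F [ 0.9 -0.2 -2.6] M [ 0.02  0.03 -0.02]
```

Request:
carry_out --pt "0 0 0 0 0 -45 -1" --pt "0 0 0 0 0 -95 -1" --pt "0 0 0 0 0 -140 -1" --pt "0 0 0.03 -10 35 -165 -1" --pt "0 0 0.095 -15 80 -165 -1"

```text
clock: 3.52
position: [481.1, -218.7, 326.8]
ee_rot: [0.002, 1.0, -0.001, 0.002]
contact_force: [1.6, 0.9, -2.8]
gripper_width: 14.7
grasp_force: 59.4
```

```bash
python3 -c "
from h import *
goal([527.6,-46.2,325],0.0)"
```

```text
turn [-0.002  0.003 -0.004] shift [-45.8 172.7   1.5] t 3.52 at [ 481.1 -218.7  326.8] F [ 1.6  0.9 -2.8] M [ 0.11 -0.05  0.02]
```

Request:
carry_out --pt "0 0 0 -12 45 1 -1" --pt "0 0 0 -24 90 1 -1" --pt "0 0 0 -36 135 1.5 -1" --pt "0 0 0 -45.8 172.7 1.5 -1" --pt "0 0 0 -45.8 172.7 1.5 -1"

```text
clock: 4.15
position: [526.2, -44.1, 322.3]
ee_rot: [-0.002, 1.0, -0.001, -0.001]
contact_force: [0.3, -1.1, -2.5]
gripper_width: 14.8
grasp_force: 59.3
```

```bash
python3 -c "
from h import *
import cv2
a=get_image('scene')['color'];b=get_image('top')['color']
r=lambda im,x,y,w,h,f:cv2.resize(im[y:y+h,x:x+w],None,fx=f,fy=f,interpolation=cv2.INTER_CUBIC)
cv2.imwrite('pics/hov.png',np.hstack([r(a,300,140,100,110,4),r(b,280,95,100,110,4)]))
goal([527.6,-46.2,325],0.0)
for c in 'st': print(c,proj(c,[[677.56,-46.17,262]]))
"
```

```text
turn [-0.002 -0.002  0.001] shift [-1.9 -0.2 -2.2] t 4.25 at [525.7 -46.  322.8] F [-0.1 -0.9 -1.8] M [0.06 0.   0.02]
s [[366.92818277 205.41676645]]
t [[319.71760662 133.24770921]]
```

View pics/hov.png

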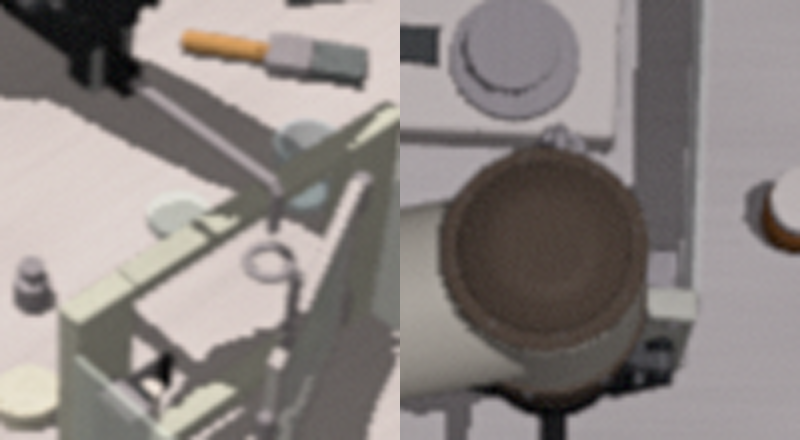

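The left half (scene ×4) shows the rod bend near (276,189), the prong tip near (273,227) and the ring centre near (269,261). So the prong hangs just above the eye. In the right half, the wrist hides most of the top view.

```bash
python3 -c "
from h import *
for u in ([276,189],[273,227],[269,261]):
  p=pix(u,[300,140],4)
  for y in (-47,-45): 
    v=least_squares(lambda v:(proj('s',[v[0],y,v[1]])-p).ravel(),[677,300]).x; print(u,y,np.round(v,1))
goal([527.6,-46.2,271],0.0)
"
```

```text
[276, 189] -47 [676.6 323.7]
[276, 189] -45 [675.  321.2]
[273, 227] -47 [677.8 293.5]
[273, 227] -45 [676.2 290.9]
[269, 261] -47 [677.9 264.7]
[269, 261] -45 [676.3 262. ]
turn [-0.002 -0.002  0.001] shift [-2.  -0.1 51.8] t 4.25 at [525.7 -46.  322.8] F [-0.1 -0.9 -1.8] M [0.06 0.   0.02]
```

Request:
carry_out --pt "0 0 0 -1 0 15 -1" --pt "0 0 0 -1 0 25 -1" --pt "0 0 0 -1 0 29 -1" --pt "0 0 0 -1 0 32 -1" --pt "0 0 0 -1 0 32 -1"

```text
clock: 4.88
position: [527.2, -46.4, 292.1]
ee_rot: [0.0, 1.0, -0.001, 0.0]
contact_force: [-0.4, -0.5, -1.9]
gripper_width: 15.4
grasp_force: 59.3
```

```bash
python3 -c "
from h import *
goal([527.6,-46.2,271],0.0)
"
```

```text
turn [-0.002  0.001 -0.   ] shift [-0.4  0.2 21.1] t 4.88 at [527.2 -46.4 292.1] F [-0.4 -0.5 -1.9] M [ 0.03  0.06 -0.03]
```

Request:
carry_out --pt "0 0 0 0 0 2 -1" --pt "0 0 0 0 0 4 -1" --pt "0 0 0 0 0 6 -1" --pt "0 0 0 0 0 6 -1"

```text
clock: 5.38
position: [527.0, -46.2, 285.9]
ee_rot: [0.0, 1.0, -0.001, -0.0]
contact_force: [-0.1, 0.2, -1.8]
gripper_width: 15.5
grasp_force: 59.3
```

Request:
carry_out --pt "0 0 0 0 0 4 -1" --pt "0 0 0 0 0 8 -1" --pt "0 0 0 0 0 12 -1" --pt "0 0 0 0 0 14 -1" --pt "0 0 0 0 0 14 -1"

```text
clock: 6.0
position: [527.1, -46.3, 271.9]
ee_rot: [0.0, 1.0, -0.001, 0.0]
contact_force: [-0.5, 0.1, -2.3]
gripper_width: 15.0
grasp_force: 59.3
```

```bash
python3 -c "
from h import *
import cv2
a=get_image('scene')['color'];b=get_image('top')['color']
r=lambda im,x,y,w,h,f:cv2.resize(im[y:y+h,x:x+w],None,fx=f,fy=f,interpolation=cv2.INTER_CUBIC)
cv2.imwrite('pics/in.png',np.hstack([r(a,330,160,80,80,5),r(b,290,95,80,80,5)]))
goal([527.6,-46.2,271],0.0)
"
```

```text
turn [-0.002  0.001 -0.   ] shift [-0.3  0.1  1.2] t 6.1 at [527.3 -46.3 272.2] F [-0.3  0.3 -2.4] M [-0.   -0.04  0.02]
```

View pics/in.png

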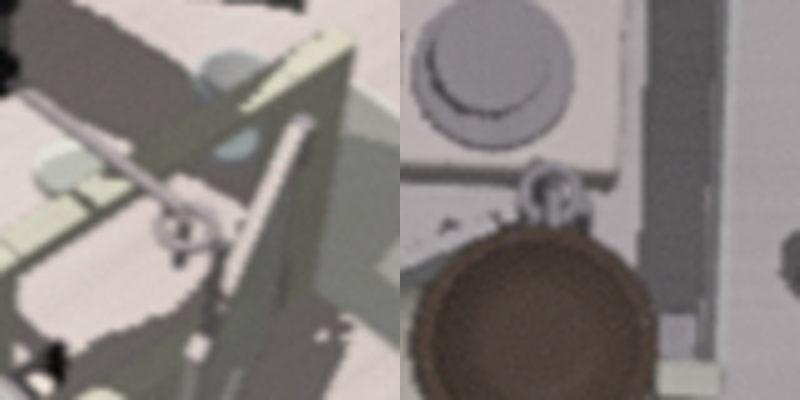

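The prong is in the ring: in the left half it shows below the ring near (180,258), and the right half agrees. I'll pull along the arc now.

Request:
carry_out --pt "0 0 0 5 -1 0 -1" --pt "0 0 0 11 -2.2 0 -1" --pt "0 0 0 17 -3.8 0 -1" --pt "0 0 0 23 -5.2 0 -1" --pt "0 0 0 29 -6.4 0 -1"

```text
clock: 6.72
position: [497.8, -52.7, 272.3]
ee_rot: [-0.0, 1.0, -0.001, 0.0]
contact_force: [1.6, 0.7, -2.0]
gripper_width: 14.8
grasp_force: 59.3
```

Request:
carry_out --pt "0 0 0 6 -1 0 -1" --pt "0 0 0 12 -2 0 -1" --pt "0 0 0 18 -2.6 0 -1" --pt "0 0 0 24 -3 0 -1" --pt "0 0 0 24 -3 0 -1"

```text
clock: 7.35
position: [473.4, -55.9, 272.2]
ee_rot: [0.0, 1.0, -0.001, -0.0]
contact_force: [-0.9, 0.2, -3.0]
gripper_width: 15.2
grasp_force: 59.3
```

```bash
python3 -c "
from h import *
goal([474,-55.7,272],0.0)
"
```

```text
turn [-0.002 -0.001 -0.001] shift [-0.6  0.2  0.2] t 7.35 at [473.4 -55.9 272.2] F [-0.9  0.2 -3. ] M [-0.01  0.04  0.  ]
```

Request:
carry_out --pt "0 0 0 2 0 0 -1" --pt "0 0 0 4 0 0 -1" --pt "0 0 0 6 0 0 -1" --pt "0 0 0 8 0 0 -1" --pt "0 0 0 10 0 0 -1"

```text
clock: 7.98
position: [464.0, -55.6, 272.1]
ee_rot: [0.0, 1.0, -0.001, 0.0]
contact_force: [1.3, 0.1, -2.0]
gripper_width: 15.1
grasp_force: 59.3
```

Request:
carry_out --pt "0 0 0 1.5 0 0 -1" --pt "0 0 0 3 0 0 -1" --pt "0 0 0 4.5 0 0 -1" --pt "0 0 0 6 0 0 -1"

```text
clock: 8.48
position: [459.9, -55.3, 272.4]
ee_rot: [-0.0, 1.0, -0.001, 0.002]
contact_force: [5.6, 0.4, -4.0]
gripper_width: 14.7
grasp_force: 59.0
```

Request:
carry_out --pt "0 0 0 1 0 0 -1" --pt "0 0 0 2 0 0 -1" --pt "0 0 0 2 0 0 -1"

```text
clock: 8.85
position: [456.6, -55.4, 272.3]
ee_rot: [-0.0, 1.0, -0.001, 0.001]
contact_force: [3.9, 2.0, -3.0]
gripper_width: 15.0
grasp_force: 59.2
```

Request:
carry_out --pt "0 0 0 1 0 0 -1" --pt "0 0 0 2 0 0 -1" --pt "0 0 0 2 0 0 -1"

```text
clock: 9.22
position: [452.9, -56.1, 271.8]
ee_rot: [0.0, 1.0, -0.001, -0.001]
contact_force: [0.5, 0.5, -1.7]
gripper_width: 15.2
grasp_force: 59.3
```

Request:
carry_out --pt "0 0 0 1 0 0 -1" --pt "0 0 0 2 0 0 -1" --pt "0 0 0 2 0 0 -1"

```text
clock: 9.6
position: [451.9, -55.8, 272.1]
ee_rot: [0.0, 1.0, -0.001, 0.0]
contact_force: [0.9, -1.2, -1.7]
gripper_width: 15.0
grasp_force: 59.3
```

Request:
carry_out --pt "0 0 0 1 0 0 -1" --pt "0 0 0 2 0 0 -1" --pt "0 0 0 2 0 0 -1"

```text
clock: 9.98
position: [450.1, -55.7, 272.1]
ee_rot: [0.0, 1.0, -0.001, 0.0]
contact_force: [0.6, 1.3, -1.3]
gripper_width: 14.9
grasp_force: 59.3
```

Request:
carry_out --pt "0 0 0 1 0 0 -1" --pt "0 0 0 2 0 0 -1" --pt "0 0 0 2 0 0 -1"

```text
clock: 10.35
position: [449.1, -55.4, 272.4]
ee_rot: [-0.0, 1.0, -0.001, 0.001]
contact_force: [3.5, 0.9, -3.2]
gripper_width: 14.9
grasp_force: 59.2
```

Request:
carry_out --pt "0 0 0 1 0 0 -1" --pt "0 0 0 2 0 0 -1" --pt "0 0 0 2 0 0 -1"

```text
clock: 10.72
position: [448.8, -55.2, 272.7]
ee_rot: [-0.0, 1.0, -0.001, 0.003]
contact_force: [9.2, -0.8, -5.7]
gripper_width: 14.8
grasp_force: 58.8
```

Request:
carry_out --pt "0 0 0 0.7 0 0 -1" --pt "0 0 0 1.4 0 0 -1" --pt "0 0 0 1.4 0 0 -1"

```text
clock: 11.1
position: [448.6, -55.1, 272.8]
ee_rot: [-0.0, 1.0, -0.001, 0.005]
contact_force: [13.8, -1.1, -7.5]
gripper_width: 14.8
grasp_force: 58.6
```

Request:
carry_out --pt "0 0 0 0.2 0 0 -1" --pt "0 0 0 0.2 0 0 -1" --pt "0 0 0 0.2 0 0 -1" --pt "0 0 0 0.2 0 0 -1" --pt "0 0 0 0.2 0 0 -1"

```text
clock: 11.72
position: [448.6, -55.1, 272.9]
ee_rot: [-0.0, 1.0, -0.001, 0.005]
contact_force: [14.9, -1.4, -7.2]
gripper_width: 15.0
grasp_force: 58.6
```

Request:
carry_out --pt "0 0 0 -2 0 0 -1" --pt "0 0 0 -4 0 0 -1" --pt "0 0 0 -6 0 0 -1" --pt "0 0 0 -8 0 0 -1" --pt "0 0 0 -8 0 0 -1"

```text
clock: 12.35
position: [451.9, -55.9, 271.7]
ee_rot: [0.0, 1.0, -0.001, -0.001]
contact_force: [0.2, -1.1, -1.8]
gripper_width: 15.0
grasp_force: 59.4
```

Request:
carry_out --pt "0 0 0 -2 0 0 -1" --pt "0 0 0 -4 0 0 -1" --pt "0 0 0 -4 0 -3 -1" --pt "0 0 0 -4 0 -6 -1" --pt "0 0 0 -4 0 -6 -1"

```text
clock: 12.98
position: [456.7, -55.6, 278.5]
ee_rot: [0.0, 1.0, -0.001, 0.001]
contact_force: [-0.3, 0.1, -2.0]
gripper_width: 14.9
grasp_force: 59.4
```

Request:
carry_out --pt "0 0 0 0 0 -4 -1" --pt "0 0 0 0 0 -8 -1" --pt "0 0 0 0 0 -12 -1" --pt "0 0 0 0 0 -16 -1" --pt "0 0 0 0 0 -16 -1"

```text
clock: 13.6
position: [456.8, -55.6, 294.6]
ee_rot: [0.0, 1.0, -0.001, 0.001]
contact_force: [-1.0, 0.6, -3.0]
gripper_width: 15.1
grasp_force: 59.4
```

Request:
carry_out --pt "0 0 0 0 0 -6 -1" --pt "0 0 0 0 0 -14 -1" --pt "0 0 0 0 0 -28 -1" --pt "0 0 0 0 0 -45 -1" --pt "0 0 0 0 0 -45 -1"

```text
clock: 14.22
position: [457.4, -55.5, 341.2]
ee_rot: [0.0, 1.0, -0.001, 0.002]
contact_force: [-0.3, -0.2, -2.9]
gripper_width: 14.9
grasp_force: 59.4
```

```bash
python3 -c "
from h import *
import cv2
a=get_image('scene')['color'];b=get_image('top')['color']
r=lambda im,x,y,w,h,f:cv2.resize(im[y:y+h,x:x+w],None,fx=f,fy=f,interpolation=cv2.INTER_CUBIC)
cv2.imwrite('pics/out.png',np.hstack([r(a,230,120,140,140,4),r(b,270,110,60,140,4)]))
goal([473.6,-299.5,340],0.09)
"
```

```text
turn [-0.001  0.    -0.09 ] shift [ -17.3 -244.1   -0.6] t 14.32 at [456.4 -55.4 339. ] F [ 0.   1.1 -2.2] M [ 0.04 -0.03 -0.02]
```

View pics/out.png

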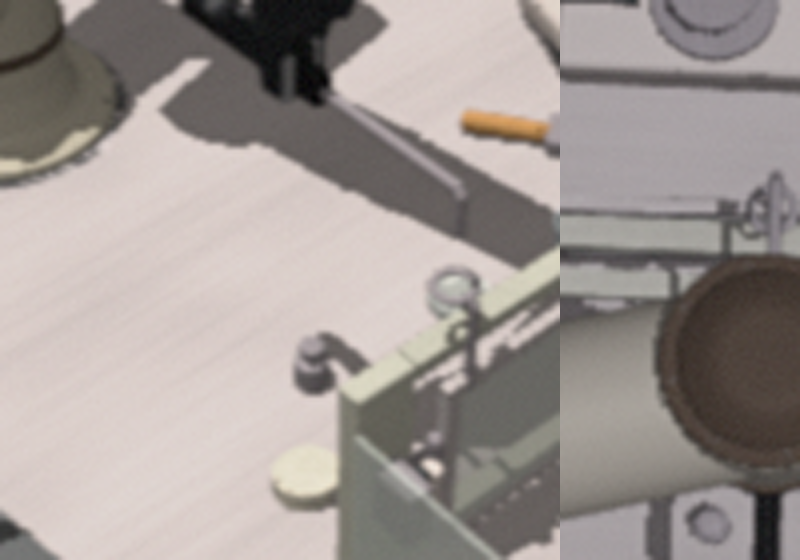

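The eye is clear, ring centre at (454,288) in the left part, and the flap sits shut behind the frame. The pole's bend is near (461,188), its tip near (460,233), and the rod leaves the fingers near (335,97). Next I'll check its pitch in the grip.

```bash
python3 -c "
from h import *
for dz in (0,3,6):
  p=proj('s',[[607,-55.5,339.5+dz],[607,-55.5,301.5+dz],[497,-55.5,339.5+dz]]); print(dz,np.round((p-[230,120]+.5)*4-.5,0).tolist())
for y in (-56,-54):
 for u in ([461,188],[460,233],[335,97]):
  q=pix(u,[230,120],4);print(y,u,least_squares(lambda v:(proj('s',[v[0],y,v[1]])-q).ravel(),[607,340]).x)
"
```

```text
0 [[462.0, 194.0], [459.0, 242.0], [337.0, 105.0]]
3 [[462.0, 191.0], [459.0, 238.0], [337.0, 101.0]]
6 [[463.0, 187.0], [459.0, 234.0], [337.0, 97.0]]
-56 [461, 188] [606.24063694 344.31687061]
-56 [460, 233] [607.97445363 309.48997122]
-56 [335, 97] [496.03634273 345.12424452]
-54 [461, 188] [604.38780071 341.88688602]
-54 [460, 233] [606.12707167 306.9504273 ]
-54 [335, 97] [493.83682294 342.69679984]
```

Request:
carry_out --pt "0 0 0 -2 -35 0 -1" --pt "0 0 0 -5 -85 0 -1" --pt "0 0 0 -10 -140 0 -1" --pt "0 0 -0.05 -14 -195 0 -1" --pt "0 0 -0.095 -17.3 -244 0 -1"

```text
clock: 14.95
position: [473.4, -301.3, 338.5]
ee_rot: [-0.048, 0.999, -0.001, -0.001]
contact_force: [0.2, -0.1, -1.1]
gripper_width: 15.3
grasp_force: 59.5
```

Request:
carry_out --pt "0 0 0 0 0 40 -1" --pt "0 0 0 0 0 90 -1" --pt "0 0 0 0 0 140 -1" --pt "0 0 0 0 0 180 -1" --pt "0 0 0 0 0 180 -1"

```text
clock: 15.58
position: [471.2, -299.0, 155.7]
ee_rot: [-0.047, 0.999, 0.001, -0.004]
contact_force: [0.1, 0.2, -2.0]
gripper_width: 15.1
grasp_force: 59.5
```

```bash
python3 -c "
from h import *
import cv2
g=get_image('wrist'); cv2.imwrite('pics/w2.png',g['color']); print(g['position'].tolist(),g['orientation'].tolist())
goal([473.8,-300.2,71],0.095)
"
```

```text
[395.317132778325, -307.6642637724432, 283.8999242924496] [0.6658281930741252, 0.731548811850349, 0.10902088928445348, 0.09809994336193695]
turn [-0.001 -0.003  0.   ] shift [-0.7 -0.3 87.6] t 15.62 at [ 473.3 -299.9  158.6] F [ 0.7 -0.  -0.8] M [-0.02 -0.06  0.01]
```

View pics/w2.png

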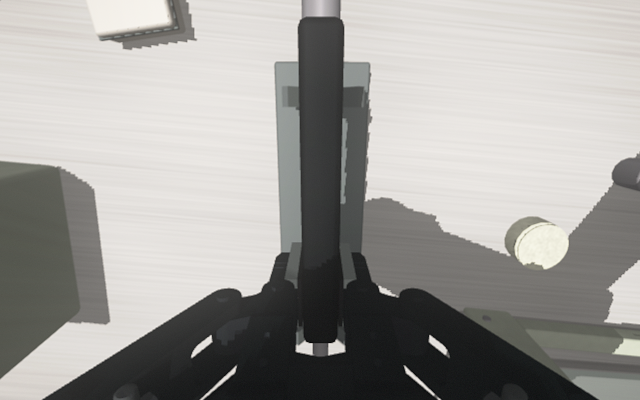

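The wrist view shows the handle centred at columns 320-321 and the rest base centred near 322.5 (edges 275 and 370). The pole is about 1 mm to the -y side, within the slots' ±3 mm play, so I'll correct 1 mm and lower.

Request:
carry_out --pt "0 0 0 -0.7 0.8 30 -1" --pt "0 0 0 -0.7 0.8 55 -1" --pt "0 0 0 -0.7 0.8 68 -1" --pt "0 0 0 -0.7 0.8 76 -1" --pt "0 0 0 -0.7 0.8 76 -1"

```text
clock: 16.25
position: [475.0, -299.4, 84.2]
ee_rot: [-0.047, 0.999, -0.001, 0.001]
contact_force: [0.6, -0.9, -2.1]
gripper_width: 15.0
grasp_force: 59.6
```

```bash
python3 -c "
from h import *
goal([473.8,-299.4,70.5],0.095)
"
```

```text
turn [-0.003  0.001  0.   ] shift [ 1.2  0.1 13.7] t 16.25 at [ 475.  -299.4   84.2] F [ 0.6 -0.9 -2.1] M [-0.01  0.01 -0.01]
```

Request:
carry_out --pt "0 0 0 0 0 4 -1" --pt "0 0 0 0 0 8 -1" --pt "0 0 0 0 0 11 -1" --pt "0 0 0 0 0 12.5 -1" --pt "0 0 0 0 0 12.5 -1"

```text
clock: 16.88
position: [474.6, -299.3, 72.7]
ee_rot: [-0.048, 0.999, -0.001, 0.0]
contact_force: [-2.9, 2.7, 7.3]
gripper_width: 15.0
grasp_force: 61.1
```

Request:
carry_out --pt "0 0 0 0 0 -0.8 -0.8" --pt "0 0 0 0 0 -0.8 -0.5" --pt "0 0 0 0 0 -0.8 -0.1" --pt "0 0 0 0 0 -0.8 0.2" --pt "0 0 0 0 0 -0.8 0.2"

```text
clock: 17.5
position: [474.6, -299.2, 71.7]
ee_rot: [-0.047, 0.999, -0.001, 0.0]
contact_force: [-0.2, 0.3, 0.2]
gripper_width: 51.2
grasp_force: 0.0
```

Request:
carry_out --pt "0 0 0 0 0 -15 0.2" --pt "0 0 0 0 0 -45 0.2" --pt "0 0 0 0 0 -85 0.2" --pt "0 0 0 0 0 -118 0.2" --pt "0 0 0 0 0 -118 0.2"

```text
clock: 18.12
position: [476.3, -299.7, 194.3]
ee_rot: [-0.048, 0.999, -0.003, 0.004]
contact_force: [0.1, -1.0, -1.2]
gripper_width: 51.4
grasp_force: 0.0
```

```bash
python3 -c "
from h import *
import cv2
g=get_image('wrist'); w=g['color']; t=get_image('top')['color']
r=cv2.resize(t[100:200,225:365],None,fx=2.85,fy=4,interpolation=cv2.INTER_CUBIC)
cv2.imwrite('pics/end.png',np.hstack([w[:,120:520],r]))
goal([473.8,-299.4,190],0.095)
"
```

```text
turn [-0.002  0.001 -0.   ] shift [ 0.6 -0.5  0.6] t 18.23 at [ 474.3 -298.8  190.6] F [-0.  -0.3 -0.8] M [-0.01  0.03  0.01]
```

View pics/end.png

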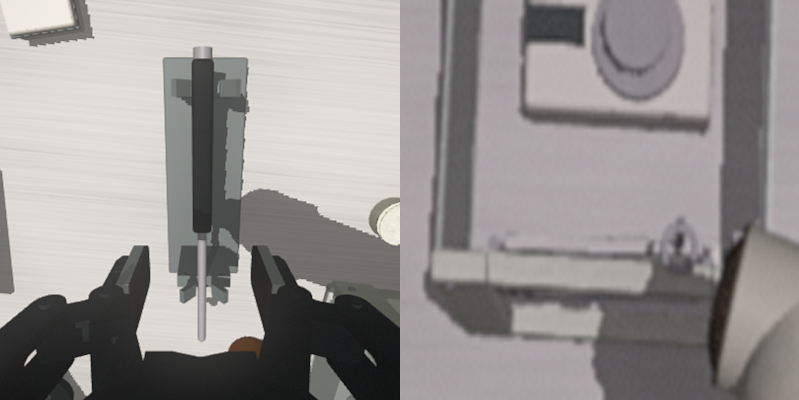

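The left half shows the pole lying in both forks as it was at first, handle from (202,60) to (201,233) and rod end near (201,340). The right half shows the flap shut against the frame, with the eye near (680,245). The robot touches nothing, so I'll hand the job in.

```bash
python3 -c "
from bench import *
print(job_done())"
```

```text
the job is handed in; nothing more can be done
None
```

The flap is shut past its catch and was held on its stop at about 15 N for over half a second; the pole is back in its rest and the job is handed in at about 18 s, though no verdict was returned.

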